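# Draw the next serving board out of the board dispenser with the rack hook

### The job

We need the next serving board for plating: take the rack hook and reach under the stack in the steel board dispenser: bring its toe up from below into the hand slot of the lowest serving board and draw that board out along the runners until it stands against the end stops, so that the rest of the stack drops down flat in the magazine behind it. Then free the hook and lay it down on the worktop clear of the dispenser. Do not touch the boards with the gripper, and leave the bowl and the timer where they are.

Things in the scene. Friction and masses are not known exactly. Their poses are not given: they have to be found in the camera images.
- dispenser: Fixed steel-sheet stand 292 mm long (x), 121 mm wide (y). Origin on the worktop under it; x runs along it, z up. Magazine with the stack at its +x end (x 20 to 154 mm, 150 mm high), low open outfeed at its -x end. Two level runners, tops at z = 60 mm, carry the boards by their side edges; the channel between and under them is 77 mm wide, open at the -x end and clear above z = 6 mm
- stops (a point): Middle between the two end stops at the -x end of dispenser, at runner height (z = 60 mm): dispenser x = -130 mm, the face the board comes to. The stops stand 9 mm high on the runners only, so the channel between them stays open; the stand ends 4 mm beyond. The outfeed's side walls rise 12 mm over the runners
- mouth (a point): Middle of the magazine's mouth at runner height: dispenser x = 16 mm. Two front corner lips, 22 mm wide, retain the upper boards; their lower edges are 21 mm above the runners, so only the lowest board (16 mm) passes below them
- board_1: The lowest of four equal pale wooden serving boards, 130 (x) by 110 (y) by 16 mm, about 0.13 kg each, stacked flat in the magazine, hand slots in line (one sees down through all). Origin: centre of its underside; axes as the dispenser's. At the start near dispenser x = 87, z = 60 mm; against the stops x = -65 mm. With the stack on it, it slides at some 3 to 9 N
- board_1_slot (a point): Centre of board_1's hand slot, on the level of the board's underside: a through slot 28 mm along x by 56 mm along y with rounded ends, its centre 37 mm from the board's origin towards -x (28 mm behind its front edge)
- board_2: Second board from below, same shape; origin: centre of its underside, at the start at z = 76 mm, to drop to z = 60 mm
- board_3: Third board from below, same shape and origin; at the start at z = 92 mm, to drop to 76 mm
- board_4: Topmost board, same shape and origin; at the start at z = 108 mm, to drop to 92 mm
- hook: Rack hook lying on the worktop, 0.11 kg: a wooden handle 104 mm long, 24 wide, 18 high, then a straight 8 mm steel rod bent up at its end into a toe. Origin: under the handle, 55 mm from its free end; x along the tool from handle to toe, z the way the toe points (up, as found)
- hook_grip (a point): Where to hold the hook: mid-height of its handle, 9 mm above the handle's underside, near the balance point; 29 mm from the handle's toe-side end, 75 mm from its free end. The rod's axis runs at this point's level, its top 4 mm higher. Axes as the hook's
- hook_toe (a point): Top of the hook's toe: 220 mm from hook_grip along the tool and 18 mm above it. The toe is 8 mm thick, round-ended, and rises 14 mm above the top of the rod: less than a board's thickness, so that it catches only the lowest board
- bowl: White bowl, 110 mm wide, 49 mm high, stands near the work; leave it. Origin: centre of its underside
- timer: Round kitchen timer, 68 mm wide, 36 mm high, stands near the work; leave it. Origin: centre of its underside
Not all that is in view belongs to the job. Leave any purple look-alike of the board_3 alone.

How it is judged:
By the outcome, as a careful person would: the job done as asked, in the order asked, and still so for the second after the job is handed in, with the robot touching nothing.
It also fails if it takes over 51 s, if anything falls off the work surface, if the arm or the gripper's body presses on something with over 40 N, if the wrist force passes 120 N, or if a joint passes its speed limit or range.

### The arm

A 7-joint arm with a two-finger parallel gripper is mounted at the origin on the work surface; the furniture and walls round the work are solid. World frame = base frame: x ahead of the robot, y to its left, z up, the work surface at z = 0. Lengths are in m, angles in rad, forces in N, time in s.
With the tool pointing down it reaches from about 0.425 to 0.875 m from the base axis. Payload 4.7 kg.
Tool frame: the origin (TCP) lies at the very end of the fingers, on their centre line; the grasp point (between the pads) lies behind it (ctrl.tcp_to_grasp is the y of the grasp point in the tool frame, in m); y points along the fingers, x is the direction in which the jaws open and shut, and the axes are right-handed (so a half turn about y gives the same grasp; the last joint's range is limited). The gripper opens to 87 mm and grips with 3 to 60 N. Pads are 19 mm wide; open, the fingers measure 117 mm over their backs; the gripper's body (75 mm by 190 mm) begins 51 mm behind the grasp point.
Start: joints at [-1.286, 0.321, -0.07, 1.45, 0.023, 1.371, -0.057], TCP at [0.174, 0.626, 0.188] pointing down, gripper open.
Joint ranges: [-2.86, 2.86], [-0.3, 2.09], [-1.38, 1.24], [0.06, 2.45], [-1.56, 4.7], [0.09, 2.05], [-2.69, 2.69]. Speed limits (rad/s): [2.57, 2.57, 3.14, 3.14, 3.14, 3.14, 3.14].

### API

Orientations are given as a rotation vector (axis times angle).
In Python, from bench import ctrl, get_image, workorder gives the robot as it stands.
- The arm moves only by the tool drive_tool, never from a script. Its argument "increments" is text: rows parted by semicolons, each of 5 numbers parted by spaces: the shift along the tool's x, y, z in mm, then the turn about the tool's y in degrees, then the closure in counts, from 0 (fully open) to 255 (shut). In form: tx ty tz yaw fingers; .... A call has 1 to 20 rows; each row shifts and turns the commanded pose from where the row before left it, along the tool's axes as they then stand; what a row does not reach is not made up. A row lasts 1/8 s, in which the tool goes at most 62.5 mm and 10.7 degrees, less where a joint would pass 70% of its speed; a pose out of reach is approached as far as the arm can. A call is refused whole if a number of a shift passes 62.5 or a number of a turn 10.7, either way. A call with a gripper value outside its range is refused whole. The fingers move at their own pace and stop on an object; "squeeze" is the grip in N (left out, the last holds). Time passes only in rows, so rows that do not move let the fingers close. It gives the time, the measured TCP pose, the force and the opening at its end, in the units of the state.
- ctrl.get_state(): the state, without advancing time (a new reading comes with each control period).
- get_image(name): name is "side" or "top" or "wrist"; returns a dict with "img" (420x560x3 uint8, red, green, blue), "mtx" (3x3 intrinsics, pixels), "k1" (the pictures are not rectified: a ray, as slopes to the right and down, at radius r is drawn at 1 + k1 r^2 times it, then the intrinsics apply), "camera_from_world" (4x4, takes a point from world to camera coordinates). Camera axes: x right, y up, looking along -z (the intrinsics and any distortion apply to the point x, -y, -z); pixel columns grow to the right and rows downward; lengths in m; the calibration is good to about 2 mm. A picture is of the moment at which its call begins. There is no depth.
- workorder.close_job(): hands the job in, once; it reports no verdict.
The state is a dict: "time": time; "joint_positions": joint angles; "qd": joint speeds; "joint_torque": joint torques, N m; "position": TCP position; "tool_rot": TCP orientation; "ft_force": force on the tool from outside, world axes, zero at the start; "torque": the same for the moment, N m; "grip_width": opening from 0.0 (shut) to 1.0 (fully open).
Only numpy, scipy, OpenCV 4.12 (cv2) and the standard library are available. Lean on these libraries where they do the work, as an engineer would, in place of code of your own. Each camera call takes 0.05 s, during which the arm holds its last target.

## Working session

There is one attempt and no reset: what is moved stays moved. The work goes in short steps, Python scripts to look and compute and a tool call to move; the robot and the scene stay as the last step left them, time stands still between calls to the robot, and variables do not carry over. Pictures are saved under pics/ and viewed, and the job is handed in when it is done.

Besides the shell and the picture viewer there is one more tool, called as name(argument=value, ...) on one line, values as JSON. drive_tool: Moves the arm, as the interface text tells. Its arguments: {"type":"object","properties":{"increments":{"type":"string"},"squeeze":{"type":"number"}},"required":["increments"]}

```bash
mkdir -p pics; ls; python3 - <<'E'
from bench import ctrl,get_image,workorder
import cv2
s=ctrl.get_state();print(s, ctrl.tcp_to_grasp)
for n in("side","top","wrist"):
    d=get_image(n);cv2.imwrite(f"pics/{n}0.png",d["img"][:,:,::-1]);print(n,d["mtx"],d["k1"],d["camera_from_world"])
E
```

```text
pics
{'time': 0.0, 'joint_positions': array([-1.28588058,  0.32180804, -0.0701067 ,  1.45167051,  0.02261693,
        1.37078488, -0.05690043]), 'qd': array([ 0.00084454,  0.0002646 ,  0.00012809,  0.00068732,  0.00020572,
       -0.00032935,  0.00117778]), 'joint_torque': array([-2.83140635e-04, -4.91278768e+01, -4.03975379e-01, -3.12532032e+01,
       -6.38216198e-02,  4.38560452e-02,  1.75396112e-04]), 'position': array([0.17376662, 0.62570623, 0.18667371]), 'tool_rot': array([-1.32645829, -1.00644967,  1.00883356]), 'ft_force': array([-0.48264181,  0.36910942, -1.03779096]), 'torque': array([0.01968801, 0.01655869, 0.00107958]), 'grip_width': 1.0028203251152454} -0.0187
side [[420.84751013   0.         274.58964207]
 [  0.         420.84751013 208.79661548]
 [  0.           0.           1.        ]] -0.022964150065234095 [[ 0.99705885  0.07343752 -0.02192217 -0.47837549]
 [-0.03127101  0.6509753   0.75845454 -0.0337573 ]
 [ 0.06996981 -0.75553828  0.65135715 -1.1306197 ]
 [ 0.          0.          0.          1.        ]]
top [[393.34180094   0.         283.35518122]
 [  0.         393.34180094 209.9916182 ]
 [  0.           0.           1.        ]] -0.0869435902879318 [[ 0.02005331 -0.99979212 -0.003684   -0.05619958]
 [ 0.99300332  0.01948799  0.11646728 -0.48697241]
 [-0.11637128 -0.00599378  0.9931877  -1.08060065]
 [ 0.          0.          0.          1.        ]]
wrist [[294.9631939    0.         283.13328738]
 [  0.         294.9631939  211.38936795]
 [  0.           0.           1.        ]] 0.0020180246221228365 [[ 0.26682483  0.96374357 -0.00168585 -0.64947226]
 [-0.93089992  0.25727807 -0.2592939   0.03186413]
 [-0.2494591   0.07075541  0.96579699 -0.38972833]
 [ 0.          0.          0.          1.        ]]
```

View pics/side0.png

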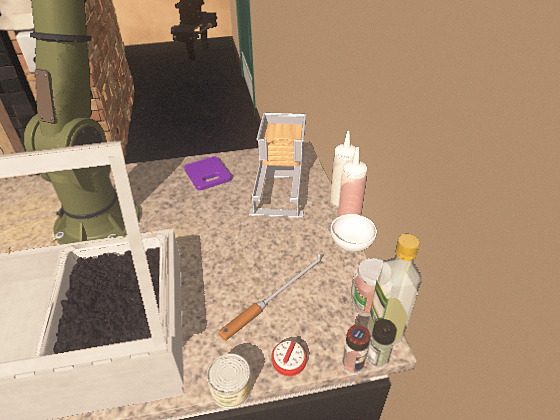

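View pics/top0.png

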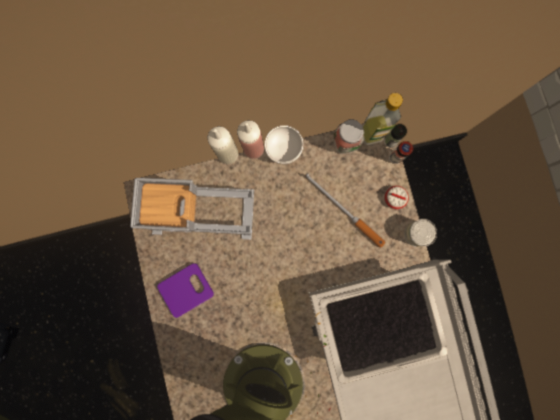

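View pics/wrist0.png

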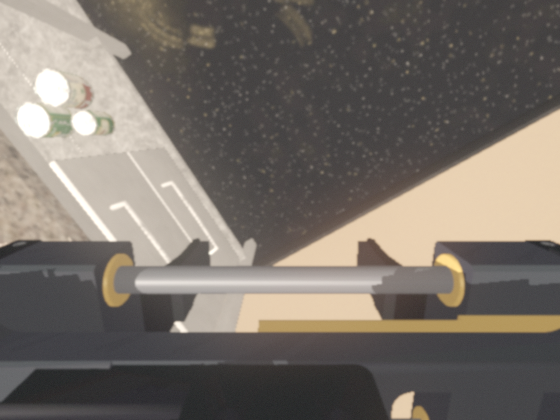

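```bash
cat > h.py <<'E'
import numpy as np, cv2
from bench import ctrl,get_image,workorder
def ray(d,px):
    k=np.array([d["k1"],0,0,0,0]);p=cv2.undistortPoints(np.array([[px]],float),d["mtx"],k)[0,0]
    T=d["camera_from_world"];R=T[:3,:3];t=T[:3,3]
    return -R.T@t, R.T@np.array([p[0],-p[1],-1.])
def onz(d,px,z):
    o,v=ray(d,px);return o+v*(z-o[2])/v[2]
def proj(d,P):
    T=d["camera_from_world"];c=T[:3,:3]@np.array(P)+T[:3,3]
    r=np.array([c[0]/-c[2],-c[1]/-c[2]]);r=r*(1+d["k1"]*(r@r))
    return (d["mtx"]@np.r_[r,1])[:2]
def tri(ds,pxs):
    A=np.zeros((3,3));b=np.zeros(3)
    for d,p in zip(ds,pxs):
        o,v=ray(d,p);v=v/np.linalg.norm(v);M=np.eye(3)-np.outer(v,v);A+=M;b+=M@o
    X=np.linalg.solve(A,b);return X
def crop(img,x0,y0,x1,y1,f,name):
    cv2.imwrite("pics/"+name,cv2.resize(img[y0:y1,x0:x1,::-1],None,fx=f,fy=f,interpolation=cv2.INTER_CUBIC))
E
python3 - <<'E'
from h import *
im=cv2.imread("pics/top0.png")[:,:,::-1]
crop(im,125,165,265,255,5,"t_disp.png");crop(im,295,165,395,255,6,"t_hook.png")
im=cv2.imread("pics/side0.png")[:,:,::-1]
crop(im,240,105,320,225,5,"s_disp.png");crop(im,210,245,335,345,6,"s_hook.png")
E
```

```text
(no output)
```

View pics/t_disp.png

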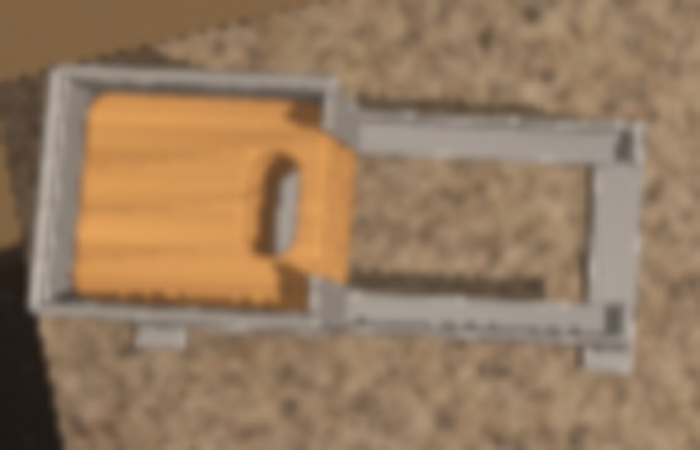

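View pics/t_hook.png

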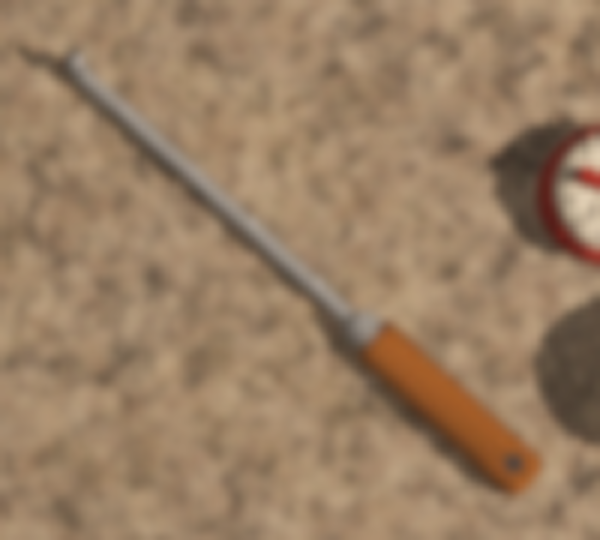

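View pics/s_disp.png

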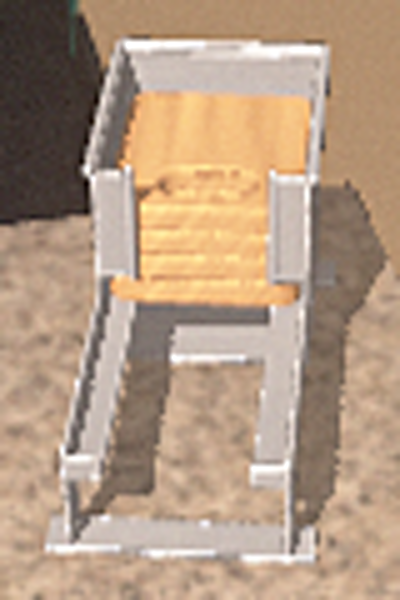

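View pics/s_hook.png

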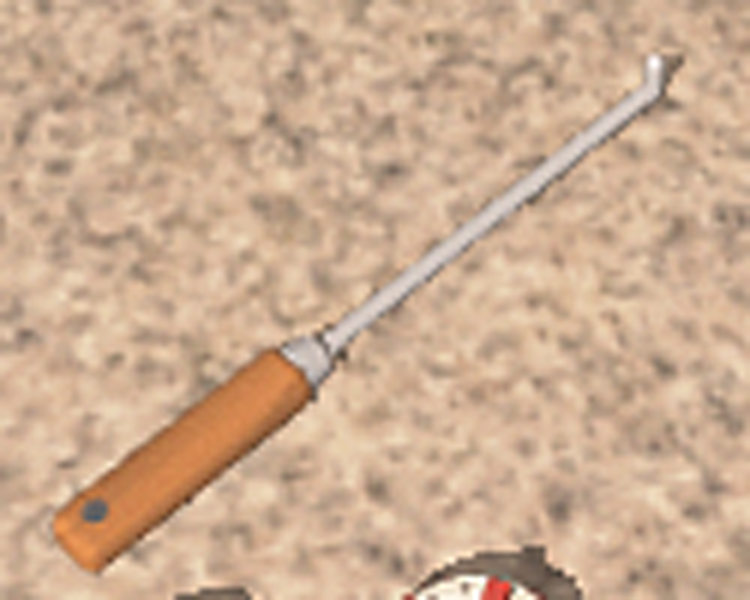

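```bash
python3 - <<'E'
from h import *
D={n:get_image(n) for n in("top","side")}
c=lambda x0,y0,f,u,v:(x0+(u+.5)/f-.5,y0+(v+.5)/f-.5)
t,s=D["top"],D["side"]
H=lambda u,v:c(295,165,6,u,v); S=lambda u,v:c(210,245,6,u,v)
np.set_printoptions(precision=4,suppress=True)
a=onz(t,H(520,477),.018);b=onz(t,H(374,337),.018);toe=onz(t,H(76,57),.027)
print("free",a,"fer",b,"toe",toe, np.linalg.norm(a[:2]-b[:2]),np.linalg.norm(toe[:2]-a[:2]))
a2=onz(s,S(78,525),.018);b2=onz(s,S(292,365),.018);toe2=onz(s,S(656,58),.027)
print("side",a2,b2,toe2,np.linalg.norm(a2[:2]-b2[:2]),np.linalg.norm(toe2[:2]-a2[:2]))
for x in((a,toe),(a,b),(a2,toe2)): print(np.degrees(np.arctan2(*(x[1]-x[0])[1::-1])))
Q=lambda u,v:c(125,165,5,u,v); P=lambda u,v:c(240,105,5,u,v)
print("mag z150",[onz(t,Q(*p),.150) for p in((52,68),(338,80),(32,310),(322,325))])
print("outfeed ends z72",[onz(t,Q(*p),.072) for p in((642,123),(634,338))])
print("base bar z~4",[onz(t,Q(*p),.005) for p in((595,168),(587,300),(630,368))])
print("side mag z150",[onz(s,P(*p),.150) for p in((120,42),(328,47),(88,172),(318,180))])
print("side stops z69",[onz(s,P(*p),.069) for p in((62,460),(103,460),(250,466),(290,466))])
print("side base front z4",[onz(s,P(*p),.003) for p in((47,550),(315,557))])
print("board front top edge z76", [onz(s,P(*p),.076) for p in((112,280),(300,285))])
print("board front bottom z60", [onz(s,P(*p),.060) for p in((112,297),(300,302))])
import sys
# timer,bowl
print("timer",onz(t,(397,197),.036),"bowl",onz(t,(284,145),.049),"can", onz(t,(423,233),.05))
E
```

```text
free [ 0.3975 -0.3256  0.018 ] fer [ 0.4625 -0.2562  0.018 ] toe [ 0.5927 -0.1127  0.027 ] 0.09508348830382334 0.2888761494476388
side [ 0.3999 -0.3296  0.018 ] [ 0.4647 -0.2608  0.018 ] [ 0.5929 -0.1146  0.027 ] 0.09455218739221383 0.288967127786261
47.47632391820483
46.832900291771416
48.0825103757181
mag z150 [array([0.5485, 0.3356, 0.15  ]), array([0.5445, 0.1863, 0.15  ]), array([0.4238, 0.3378, 0.15  ]), array([0.4196, 0.1884, 0.15  ])]
outfeed ends z72 [array([0.5383, 0.0371, 0.072 ]), array([0.421, 0.038, 0.072])]
base bar z~4 [array([0.5228, 0.0693, 0.005 ]), array([0.4462, 0.0715, 0.005 ]), array([0.4077, 0.0456, 0.005 ])]
side mag z150 [array([0.4252, 0.3382, 0.15  ]), array([0.5495, 0.336 , 0.15  ]), array([0.4216, 0.1897, 0.15  ]), array([0.5468, 0.1862, 0.15  ])]
side stops z69 [array([0.4199, 0.04  , 0.069 ]), array([0.441, 0.041, 0.069]), array([0.517 , 0.0396, 0.069 ]), array([0.5375, 0.0406, 0.069 ])]
side base front z4 [array([0.4075, 0.0439, 0.003 ]), array([0.5516, 0.0453, 0.003 ])]
board front top edge z76 [array([0.4311, 0.1949, 0.076 ]), array([0.5381, 0.1943, 0.076 ])]
board front bottom z60 [array([0.4299, 0.2011, 0.06  ]), array([0.5382, 0.2006, 0.06  ])]
timer [ 0.5304 -0.3672  0.036 ] bowl [ 0.6706 -0.0448  0.049 ] can [ 0.4288 -0.4351  0.05  ]
```

```bash
python3 - <<'E'
from h import *
from scipy.spatial.transform import Rotation as Ro
np.set_printoptions(precision=4,suppress=True)
t=get_image("top");s=get_image("side")
for d in(t,s):
    T=d["camera_from_world"];print("cam",-T[:3,:3].T@T[:3,3])
R=Ro.from_rotvec(ctrl.get_state()["tool_rot"]).as_matrix();print(R, "jaw az",np.degrees(np.arctan2(R[1,0],R[0,0])))
crop(t["img"],300,240,520,420,3.5,"t_box.png");crop(s["img"],0,120,230,420,2,"s_box.png")
c=lambda x0,y0,f,u,v:(x0+(u+.5)/f-.5,y0+(v+.5)/f-.5)
print("slot4",[onz(t,c(125,165,5,*p),.124) for p in((262,205),(300,205),(280,155),(275,258))])
E
```

```text
cam [ 0.3589 -0.0532  1.1297]
cam [ 0.555  -0.7971  0.7516]
[[ 0.2675 -0.0001 -0.9636]
 [ 0.9636 -0.0004  0.2675]
 [-0.0004 -1.     -0.0001]] jaw az 74.48724829903236
slot4 [array([0.4828, 0.2293, 0.124 ]), array([0.4832, 0.2093, 0.124 ]), array([0.5093, 0.2212, 0.124 ]), array([0.4553, 0.2211, 0.124 ])]
```

View pics/t_box.png

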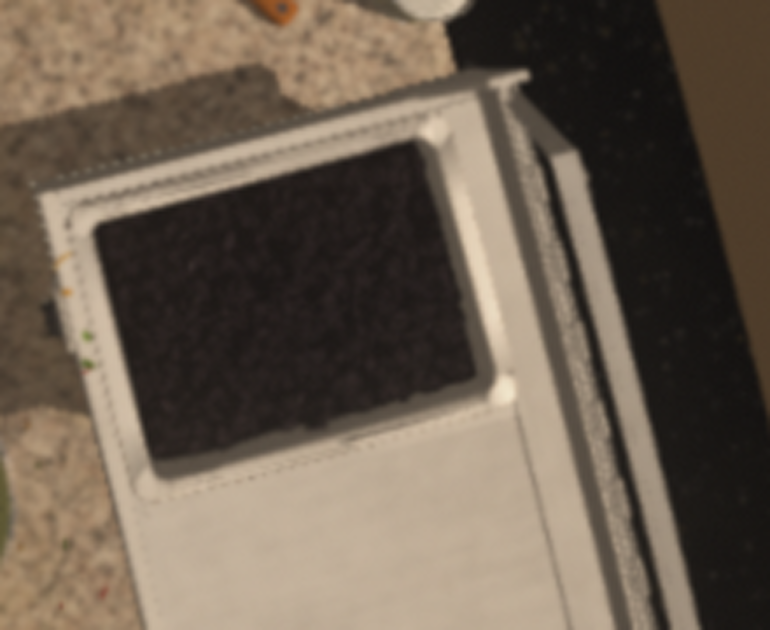

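View pics/s_box.png

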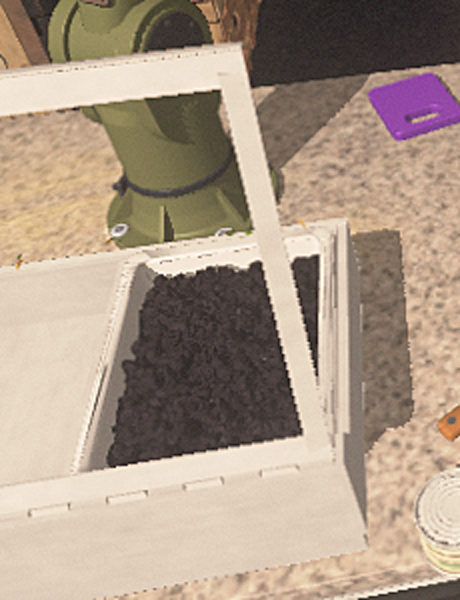

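drive_tool(increments="0 -50 0 0 0;0 -50 0 0 0;-7 -20 -45 4.9 0;-7 0 -50 4.9 0;-7 0 -50 4.9 0;-7 0 -49 4.9 0;-7 0 -49 4.9 0;-7 0 -48 4.9 0;-7 0 -48 4.9 0;-7 0 -48 4.9 0;-7 0 -47 4.9 0;-7 0 -47 4.9 0;-7 0 -46 4.9 0;-7 0 -46 4.9 0;-7 0 -46 4.9 0;-7 0 -45 4.9 0")

```text
time: 2.35
position: [0.5335, 0.105, 0.3078]
tool_rot: [-1.569, -0.078, 0.078]
ft_force: [0.9, -1.0, 0.8]
grip_width: 1.001
```

```bash
cat >> h.py <<'E'
from scipy.spatial.transform import Rotation as Ro
np.set_printoptions(precision=4,suppress=True)
def st():
    s=ctrl.get_state();R=Ro.from_rotvec(s["tool_rot"]).as_matrix()
    az=np.degrees(np.arctan2(R[1,0],R[0,0]))
    print("t",s["time"],"pos",s["position"],"az %.2f"%az,"F",s["ft_force"],"M",s["torque"],"w",s["grip_width"],"ydown",R[:,1]);return s,R,az
def to(x,y,z,az1):
    s,R,az=st();d=R.T@(np.array([x,y,z])-s["position"])*1000
    print("need tool mm",d,"yaw",-((az1-az+180)%360-180))
E
python3 -c "
from h import *
to(.445,-.276,.15,-42.3)
d=get_image('top');cv2.imwrite('pics/top1.png',d['img'][:,:,::-1])
t=d;s=get_image('side')
print(tri([t,s],[(311.5,294.3),(172.5,232)]))
"
```

```text
t 2.35 pos [0.5335 0.105  0.3078] az 5.70 F [ 0.8538 -0.9895  0.8465] M [-0.0689  0.0098 -0.042 ] w 1.000521009239886 ydown [ 0.0004  0.0001 -1.    ]
need tool mm [-125.9404  157.7737 -370.2968] yaw 48.00126782389913
[ 0.2596 -0.125   0.0931]
```

drive_tool(increments="-14 10 -41 5.3 0;-10 10 -42 5.3 0;-6 10 -43 5.3 0;-2 15 -43 5.3 0;2 15 -43 5.3 0;6 15 -43 5.3 0;10 20 -42 5.3 0;14 20 -41 5.3 0;17.5 20 -40 5.5 0;0 0 0 0 0;0 0 0 0 0")

```text
time: 3.82
position: [0.4484, -0.2723, 0.1729]
tool_rot: [-1.493, 0.572, -0.572]
ft_force: [0.9, -0.2, -0.1]
grip_width: 0.998
```

```bash
python3 -c "
from h import *
to(.445,-.276,.1,-42.3)
d=get_image('wrist');cv2.imwrite('pics/wrist1.png',d['img'][:,:,::-1])
d=get_image('top');cv2.imwrite('pics/top2.png',d['img'][:,:,::-1])
"
```

```text
t 3.825 pos [ 0.4484 -0.2723  0.1729] az -41.92 F [ 0.9246 -0.1641 -0.1065] M [-0.0714  0.0869 -0.0458] w 0.9983510794376161 ydown [ 0.0004  0.0007 -1.    ]
need tool mm [-0.0984 72.9181 -5.0874] yaw 0.3787908286135746
```

View pics/wrist1.png

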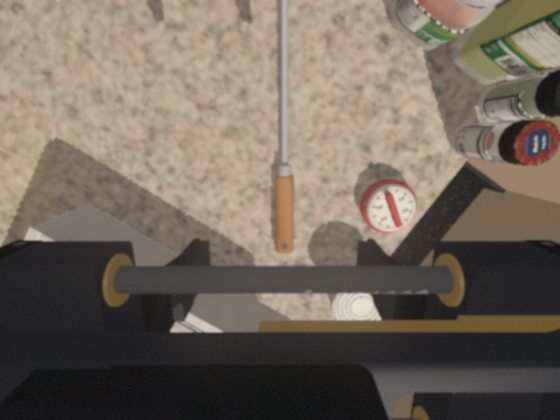

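View pics/top2.png

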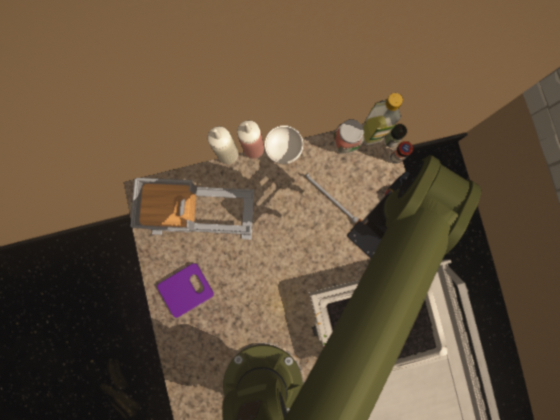

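```bash
python3 -c "
from h import *
d=get_image('wrist')
m=cv2.cvtColor(d['img'],cv2.COLOR_RGB2HSV)
h=((m[:,:,0]>5)&(m[:,:,0]<18)&(m[:,:,1]>130)&(m[:,:,2]>80)).astype(np.uint8);h[:150]=0;h[262:]=0;h[:,:265]=0;h[:,305:]=0
ys,xs=np.where(h);print(xs.min(),xs.max(),ys.min(),ys.max(),len(xs))
for y in (180,195,210,225,240): q=xs[ys==y]; print(y,q.min(),q.max(), onz(d,((q.min()+q.max())/2,y),.018))
top=onz(d,(285,ys.min()-.5),.018);bot=onz(d,(285,ys.max()+.5),.018);print(top,bot,np.linalg.norm(top-bot))
g=top+(bot-top)*29/104;print('grip',g)
for p in((284.5,160),(284,80),(283.3,5)): print(onz(d,p,.009))
c=top-bot;print(np.degrees(np.arctan2(c[1],c[0])))
"

```

```text
277 290 189 251 65Traceback (most recent call last):
  File "<string>", line 7, in <module>
    for y in (180,195,210,225,240): q=xs[ys==y]; print(y,q.min(),q.max(), onz(d,((q.min()+q.max())/2,y),.018))
                                                         ~~~~~^^
    return umr_minimum(a, axis, None, out, keepdims, initial, where)
ValueError: zero-size array to reduction operation minimum which has no identity
```

```bash
python3 -c "
from h import *
d=get_image('wrist')
crop(d['img'],255,150,315,265,5,'w_h.png')
a=d['img'].astype(int);h=(a[:,:,0]-a[:,:,2]>60);h[:150]=0;h[262:]=0;h[:,:265]=0;h[:,305:]=0
ys,xs=np.where(h);print(xs.min(),xs.max(),ys.min(),ys.max(),len(xs))
for y in (180,195,210,225,240):
  q=xs[ys==y]
  if len(q): print(y,q.min(),q.max(), onz(d,((q.min()+q.max())/2,y),.018))
top=onz(d,(285,ys.min()-.5),.018);bot=onz(d,(285,ys.max()+.5),.018);print(top,bot,np.linalg.norm(top-bot))
g=top+(bot-top)*29/104;print('grip',g)
for p in((284.5,160),(284,80),(283.3,5)): print(onz(d,p,.009))
c=top-bot;print(np.degrees(np.arctan2(c[1],c[0])))
"

```

```text
276 292 177 253 1248
180 276 292 [ 0.4602 -0.2608  0.018 ]
195 276 292 [ 0.4479 -0.2745  0.018 ]
210 276 292 [ 0.4354 -0.2886  0.018 ]
225 276 292 [ 0.4224 -0.3031  0.018 ]
240 276 292 [ 0.4092 -0.3179  0.018 ]
[ 0.4639 -0.2585  0.018 ] [ 0.3979 -0.3325  0.018 ] 0.09922117361807054
grip [ 0.4455 -0.2791  0.018 ]
[ 0.4759 -0.2441  0.009 ]
[ 0.5351 -0.1769  0.009 ]
[ 0.5838 -0.1212  0.009 ]
48.30481240274534
```

View pics/w_h.png

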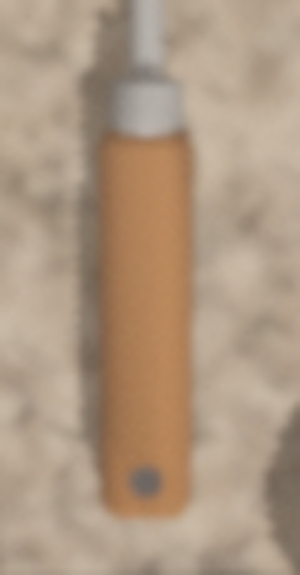

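drive_tool(increments="1 50 -6 0 0;0 50 0 0 0;0 35 0 0 0;0 18 0 0 0;0 8 0 0 0;0 6 0 0 0;0 0 0 0 0;0 0 0 0 0", squeeze=50)

```text
time: 5.03
position: [0.4452, -0.2788, 0.0066]
tool_rot: [-1.493, 0.572, -0.575]
ft_force: [-0.5, 0.0, -0.4]
grip_width: 0.999
```

```bash
python3 -c "
from h import *
to(.445,-.2775,.003,-41.8)"
```

```text
t 5.025 pos [ 0.4452 -0.2788  0.0066] az -42.02 F [-0.542   0.0391 -0.4119] M [-0.0307  0.0983  0.0003] w 0.9988337995025924 ydown [ 0.0016 -0.0002 -1.    ]
need tool mm [-0.9836  3.5531  0.8239] yaw -0.21804396524345293
```

drive_tool(increments="-0.5 3.5 0.5 0 0;0 0 0 0 255;0 0 0 0 255;0 0 0 0 255;0 0 0 0 255;0 0 0 0 255;0 0 0 0 255;0 0 0 0 255;0 0 0 0 255", squeeze=50)

```text
time: 6.15
position: [0.4444, -0.2778, 0.0022]
tool_rot: [-1.494, 0.574, -0.574]
ft_force: [0.5, 1.1, 0.5]
grip_width: 0.175
```

```bash
python3 -c "
from h import *
st()"
```

```text
t 6.15 pos [ 0.4444 -0.2778  0.0022] az -42.01 F [0.4508 1.0528 0.5024] M [-0.129   0.115  -0.0611] w 0.17534690482790602 ydown [-0.      0.0001 -1.    ]
```

drive_tool(increments="0 -10 0 0 255;0 -20 0 0 255;0 -25 0 0 255;0 0 0 0 255;0 0 0 0 255")

```text
time: 6.78
position: [0.4443, -0.2775, 0.0571]
tool_rot: [-1.493, 0.573, -0.573]
ft_force: [-0.3, 0.1, -0.1]
grip_width: 0.006
```

```bash
python3 -c "
from h import *
st()
d=get_image('side');crop(d['img'],200,225,340,345,5,'s3.png')
d=get_image('wrist');cv2.imwrite('pics/w3.png',d['img'][:,:,::-1])
"
```

```text
t 6.775 pos [ 0.4443 -0.2775  0.0571] az -42.01 F [-0.2875  0.0879 -0.1321] M [-0.0934  0.1113  0.0353] w 0.00592976741853822 ydown [ 0.0001  0.0005 -1.    ]
```

View pics/s3.png

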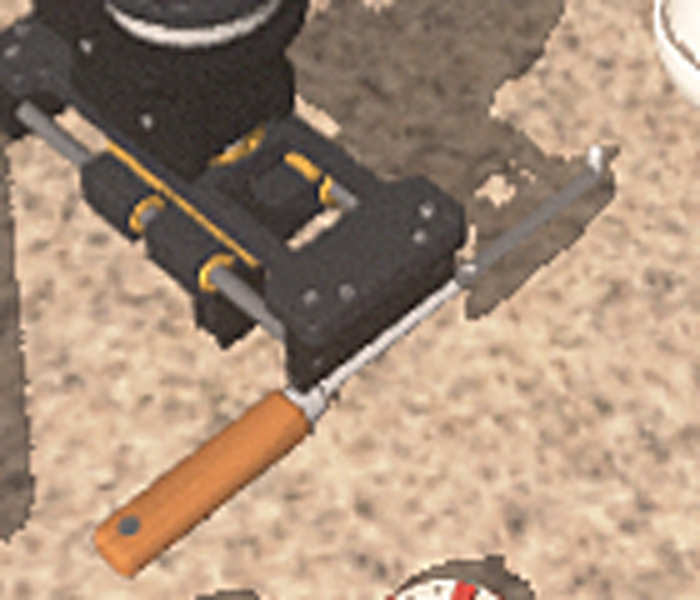

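View pics/w3.png

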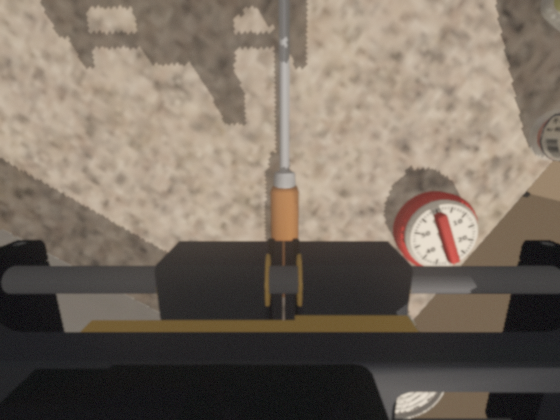

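```bash
python3 -c "
from h import *
s,R,az=st()
d=get_image('wrist');e=get_image('side')
for k in (0,-.0187,-.05): print(proj(d,s['position']+R@[0,k,0]),proj(e,s['position']+R@[0,k,0]))
C=np.linalg.inv(d['camera_from_world']);print('cam in tool',R.T@(C[:3,3]-s['position']))
a=d['img'].astype(int);h=(a[:,:,0]-a[:,:,2]>60);h[:150]=0;h[238:]=0;h[:,:265]=0;h[:,305:]=0
ys,xs=np.where(h);print(onz(d,(285,ys.min()-.5),.018))
crop(e['img'],180,220,340,350,5,'s4.png')
"
```

```text
t 6.875 pos [ 0.4438 -0.2774  0.0565] az -42.01 F [0.8727 0.1231 0.0719] M [-0.0829  0.0453  0.0536] w 0.0037341280704902245 ydown [-0.0012  0.0006 -1.    ]
[283.3816 236.1264] [246.2884 300.1039]
[283.4124 245.9728] [245.6807 294.3532]
[283.4796 267.4271] [244.6233 284.3403]
cam in tool [-0.0003 -0.1968  0.0708]
[ 0.4628 -0.2582  0.018 ]
```

View pics/s4.png

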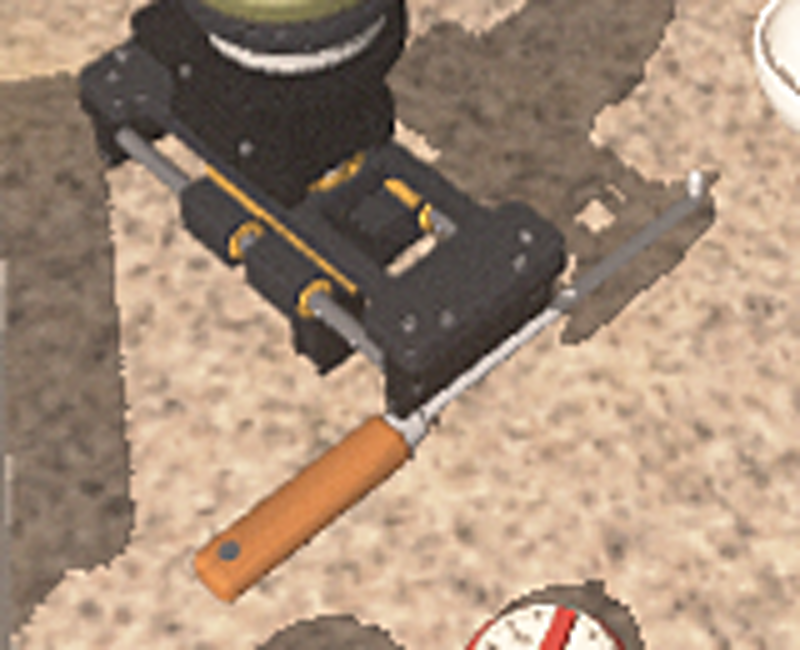

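drive_tool(increments="0 0 0 0 0;0 0 0 0 0;0 0 0 0 0;0 0 0 0 0;0 0 0 0 0;0 0 0 0 0;0 20 0 0 0;0 20 0 0 0;0 10 0 0 0;0 5 0 0 0;0 0 0 0 0;0 0 0 0 255;0 0 0 0 255;0 0 0 0 255;0 0 0 0 255;0 0 0 0 255;0 0 0 0 255", squeeze=30)

```text
time: 9.1
position: [0.4445, -0.2778, 0.0022]
tool_rot: [-1.494, 0.573, -0.574]
ft_force: [-0.6, 0.8, -0.0]
grip_width: 0.402
```

```bash
python3 -c "
from h import *
st()
d=get_image('side');crop(d['img'],200,225,340,345,5,'s5.png')
d=get_image('wrist');cv2.imwrite('pics/w5.png',d['img'][:,:,::-1])
"
```

```text
t 9.1 pos [ 0.4445 -0.2778  0.0022] az -42.01 F [-0.6103  0.8076 -0.0314] M [-0.1437  0.1307  0.012 ] w 0.4019651844643685 ydown [ 0.0001  0.0001 -1.    ]
```

View pics/s5.png

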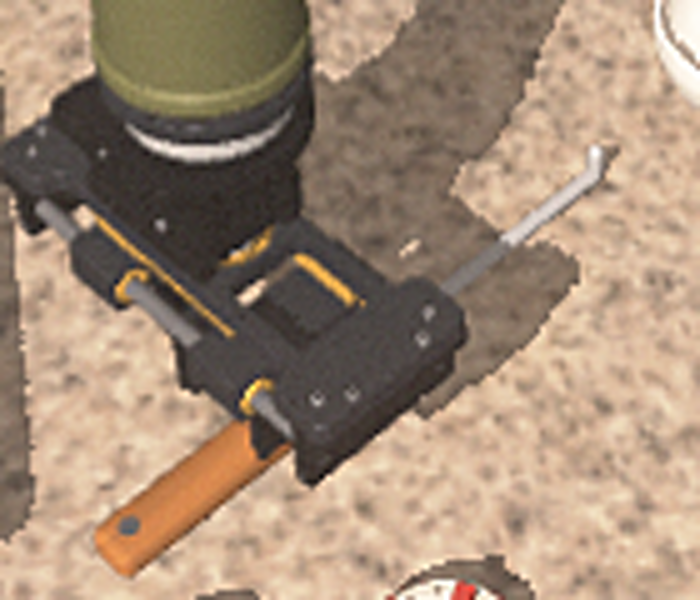

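View pics/w5.png

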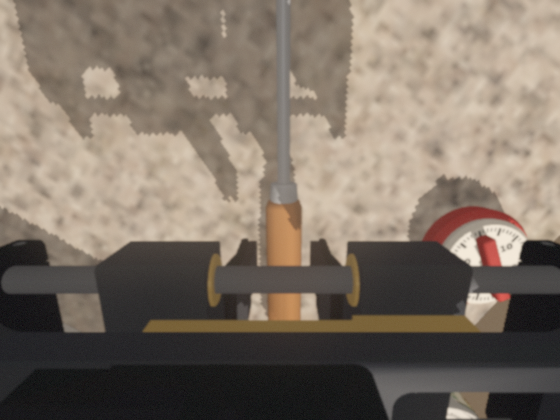

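drive_tool(increments="0 2 0 0 255;0 0 0 0 255;0 0 0 0 255", squeeze=15)

```text
time: 9.57
position: [0.4444, -0.2777, 0.0002]
tool_rot: [-1.494, 0.574, -0.573]
ft_force: [0.7, -0.5, -0.5]
grip_width: 0.023
```

```bash
python3 -c "
from h import *
st()
d=get_image('wrist');crop(d['img'],180,180,390,330,3.5,'w6.png')
st()
"
```

```text
t 9.575 pos [ 0.4444 -0.2777  0.0002] az -42.01 F [ 0.6966 -0.497  -0.4976] M [-0.1162  0.0882 -0.0318] w 0.023053694503302614 ydown [-0.0001  0.0001 -1.    ]
t 9.625 pos [ 0.4444 -0.2778  0.0002] az -42.01 F [0.3478 0.0808 0.052 ] M [-0.1355  0.1252 -0.0687] w 0.017864815918560723 ydown [-0.  0. -1.]
```

View pics/w6.png

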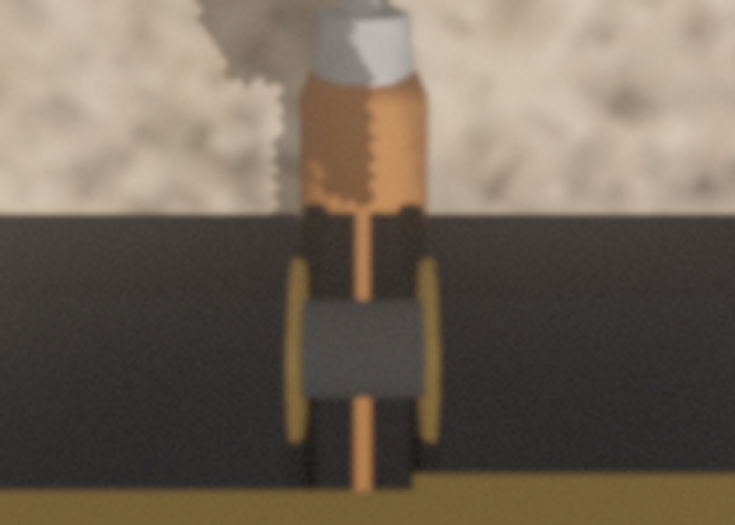

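drive_tool(increments="0 0 0 0 120;0 0 0 0 120;0 0 0 0 120;0 0 0 0 120;0 0 0 0 120;0 0 0 0 120")

```text
time: 10.38
position: [0.4445, -0.2778, 0.0002]
tool_rot: [-1.494, 0.573, -0.574]
ft_force: [-0.6, 0.6, 0.4]
grip_width: 0.517
```

```bash
python3 -c "
from h import *
s,R,az=st()
e=get_image('side');crop(e['img'],200,245,300,335,8,'s7.png')
print([(proj(e,s['position']+R@[0,k,0])-[200,245])*8 for k in(0,-.0187)])
"
```

```text
t 10.375 pos [ 0.4445 -0.2778  0.0002] az -42.01 F [-0.5918  0.6389  0.4292] M [-0.0991  0.1737  0.0302] w 0.5172470047326514 ydown [ 0.  0. -1.]
[array([386.5473, 573.035 ]), array([382.026, 530.789])]
```

View pics/s7.png

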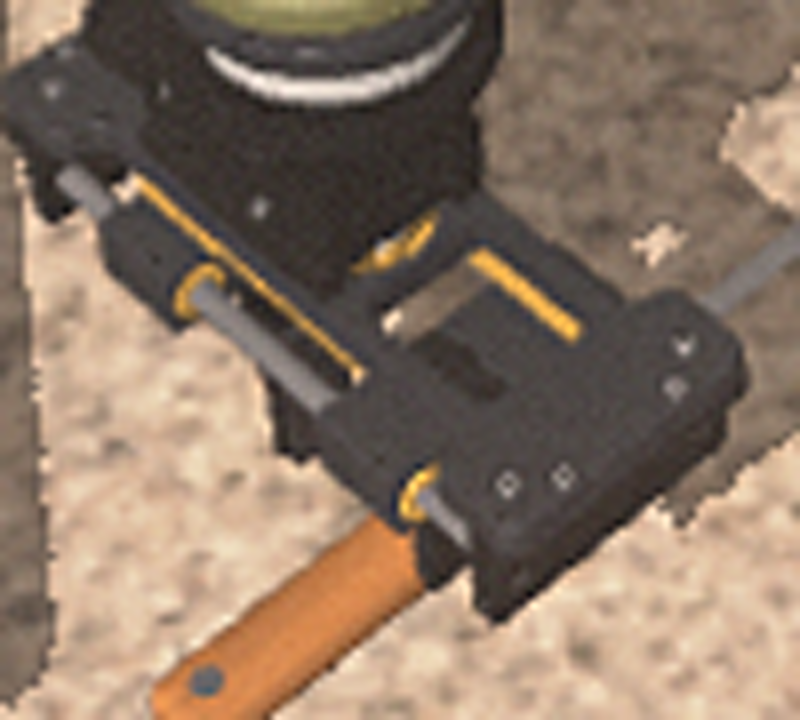

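drive_tool(increments="0 8 0 0 120;0 4 0 0 120;0 0 0 0 120")

```text
time: 10.8
position: [0.4439, -0.2775, -0.0124]
tool_rot: [-1.494, 0.575, -0.573]
ft_force: [0.7, -0.3, -0.2]
grip_width: 0.524
```

drive_tool(increments="0 2 0 0 120;0 0 0 0 120")

```text
time: 11.05
position: [0.4444, -0.2777, -0.0138]
tool_rot: [-1.494, 0.574, -0.573]
ft_force: [-0.8, -0.7, -0.2]
grip_width: 0.531
```

```bash
python3 -c "
from h import *
s,R,az=st()
"
```

```text
t 11.05 pos [ 0.4444 -0.2777 -0.0138] az -42.02 F [-0.7682 -0.6891 -0.1649] M [-0.1111  0.0923 -0.    ] w 0.5305997144495743 ydown [-0.0001  0.0001 -1.    ]
```

drive_tool(increments="0 2 0 0 120;0 0 0 0 120")

```text
time: 11.3
position: [0.4444, -0.2777, -0.0158]
tool_rot: [-1.494, 0.574, -0.573]
ft_force: [0.9, -0.5, 0.7]
grip_width: 0.528
```

drive_tool(increments="0 1.5 0 0 120;0 0 0 0 120")

```text
time: 11.55
position: [0.4444, -0.2777, -0.0173]
tool_rot: [-1.494, 0.574, -0.573]
ft_force: [0.2, 0.2, 0.6]
grip_width: 0.528
```

drive_tool(increments="0 0 0 0 255;0 0 0 0 255;0 0 0 0 255;0 0 0 0 255;0 0 0 0 255", squeeze=50)

```text
time: 12.18
position: [0.4453, -0.2782, -0.0163]
tool_rot: [-1.493, 0.572, -0.575]
ft_force: [0.8, 1.3, 6.1]
grip_width: 0.059
```

```bash
python3 -c "
from h import *
s,R,az=st()
"
```

```text
t 12.175 pos [ 0.4453 -0.2782 -0.0163] az -42.02 F [0.7603 1.334  6.1218] M [0.068  0.2466 0.0156] w 0.05882210417909786 ydown [ 0.0015 -0.0002 -1.    ]
```

drive_tool(increments="0 -4 0 0 120;0 0 0 0 120;0 0 0 0 120;0 0 0 0 120;0 0 0 0 120;0 0 0 0 120;0 8 0 0 120;0 2 0 0 120;0 0 0 0 120")

```text
time: 13.3
position: [0.4441, -0.2777, -0.0237]
tool_rot: [-1.494, 0.574, -0.573]
ft_force: [-0.1, -0.4, 0.7]
grip_width: 0.527
```

```bash
python3 -c "
from h import *
s,R,az=st()
e=get_image('side');crop(e['img'],200,245,300,335,8,'s8.png')
e=get_image('wrist');crop(e['img'],180,180,390,330,3.5,'w8.png')
"
```

```text
t 13.3 pos [ 0.4441 -0.2777 -0.0237] az -42.02 F [-0.0687 -0.3937  0.7345] M [-0.1262  0.1221  0.0018] w 0.5272913234182195 ydown [-0.0008  0.0002 -1.    ]
```

View pics/s8.png

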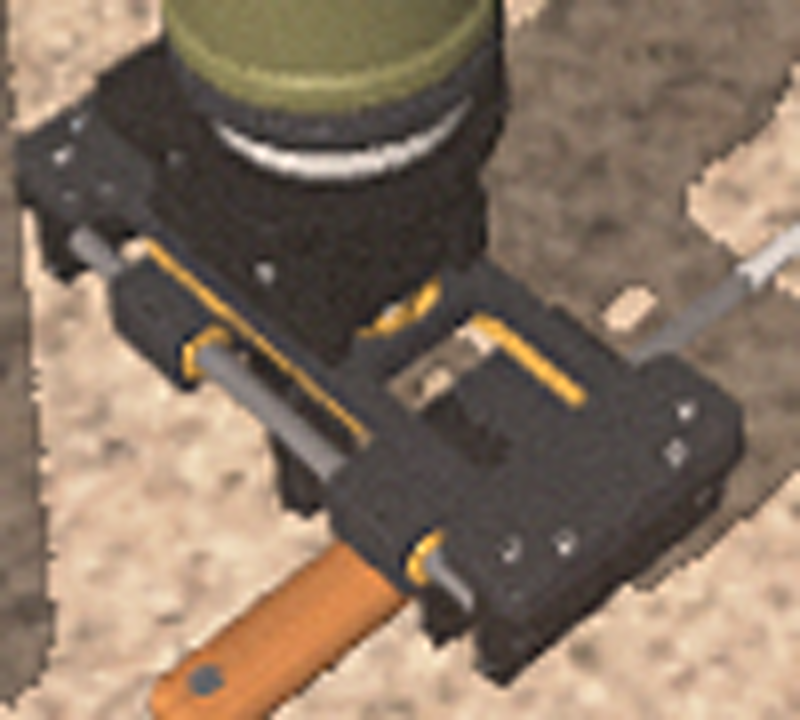

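View pics/w8.png

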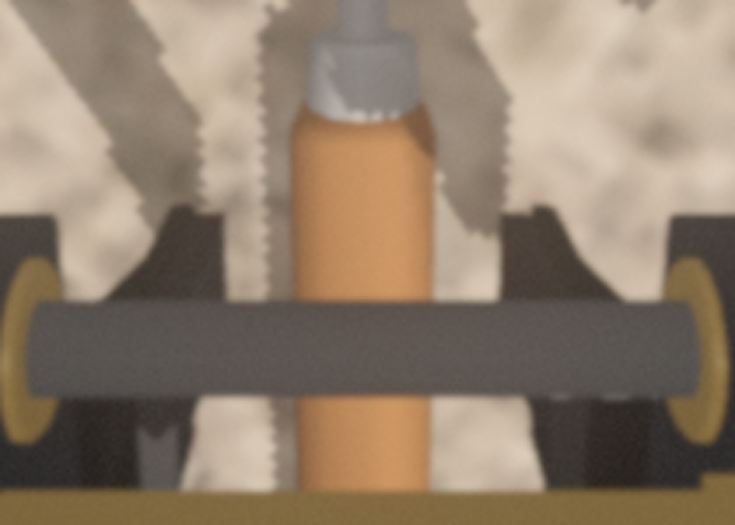

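drive_tool(increments="0 3 0 0 120;0 0 0 0 120")

```text
time: 13.65
position: [0.4443, -0.2776, -0.0264]
tool_rot: [-1.493, 0.574, -0.573]
ft_force: [-0.4, -0.0, -1.3]
grip_width: 0.53
```

drive_tool(increments="0 2 0 0 120;0 0 0 0 120")

```text
time: 13.9
position: [0.4444, -0.2777, -0.0284]
tool_rot: [-1.494, 0.574, -0.573]
ft_force: [0.1, -0.1, 0.5]
grip_width: 0.529
```

drive_tool(increments="0 2 0 0 120;0 0 0 0 120")

```text
time: 14.15
position: [0.4444, -0.2777, -0.0304]
tool_rot: [-1.494, 0.574, -0.573]
ft_force: [0.9, -0.3, -0.6]
grip_width: 0.529
```

drive_tool(increments="0 0 0 0 255;0 0 0 0 255;0 0 0 0 255;0 0 0 0 255;0 0 0 0 255", squeeze=40)

```text
time: 14.78
position: [0.4445, -0.2778, -0.0302]
tool_rot: [-1.494, 0.573, -0.574]
ft_force: [-0.0, -0.4, 0.5]
grip_width: 0.275
```

```bash
python3 -c "
from h import *
s,R,az=st()
"
```

```text
t 14.775 pos [ 0.4445 -0.2778 -0.0302] az -42.01 F [-0.0403 -0.4299  0.528 ] M [-0.0869  0.0603 -0.0149] w 0.2753404142836964 ydown [ 0.0001  0.0001 -1.    ]
```

drive_tool(increments="0 -6 0 0 255;0 -12 0 0 255;0 -12 0 0 255;-2 0 11 -8.1 255;-1 0 11 -8.1 255;1 0 11 -8.1 255;2.5 0 11 -8.1 255;4 0 10 -8.2 255;0 0 0 0 255;0 0 0 0 255")

```text
time: 16.02
position: [0.4726, -0.2308, 0.0002]
tool_rot: [-1.571, 0.021, -0.022]
ft_force: [-0.7, 1.3, -1.5]
grip_width: 0.269
```

```bash
python3 -c "
from h import *
to(.472,-.23,-.008,-1.4)
e=get_image('side');cv2.imwrite('pics/s9.png',e['img'][:,:,::-1])
e=get_image('top');crop(e['img'],120,160,400,300,2.8,'t9.png')
e=get_image('wrist');cv2.imwrite('pics/w9.png',e['img'][:,:,::-1])
"
```

```text
t 16.025 pos [ 0.4726 -0.2308  0.0002] az -1.57 F [-0.6723  1.2719 -1.4817] M [-0.1242  0.041   0.0306] w 0.26920773980182705 ydown [ 0.0006 -0.0004 -1.    ]
need tool mm [-0.6228  8.2207  0.801 ] yaw -0.17313445092156599
```

View pics/s9.png

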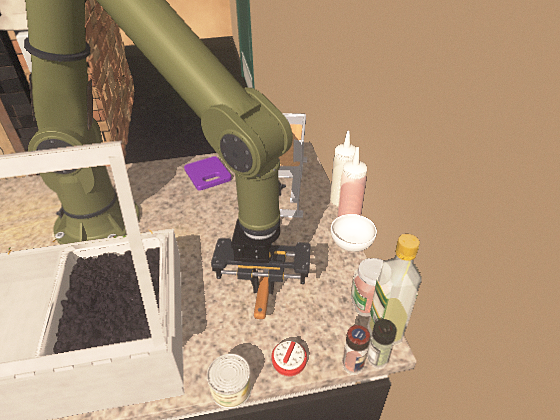

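View pics/t9.png

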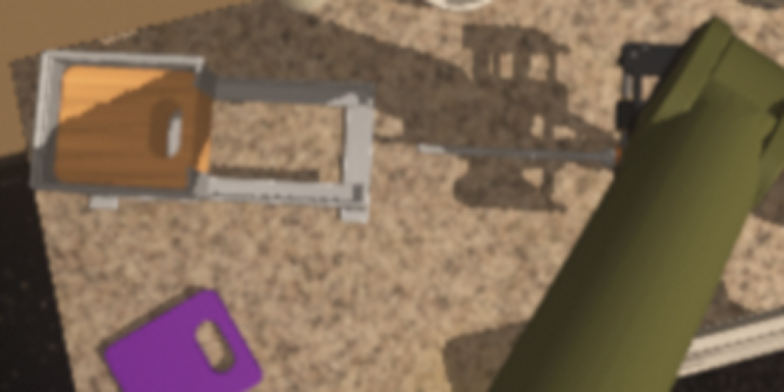

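View pics/w9.png

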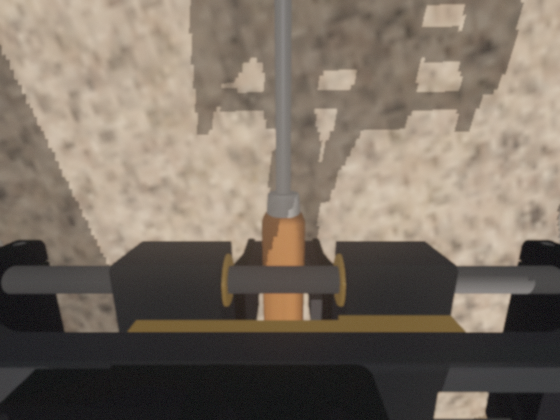

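```bash
python3 -c "
from h import *
e=get_image('top');crop(e['img'],185,180,345,240,5,'t10.png')
P=lambda u,v:(120+(u+.5)/2.8-.5,160+(v+.5)/2.8-.5)
print('toe',onz(e,P(425,149),.057),onz(e,P(425,149),.045),'rod',onz(e,P(612,157),.04))
print('bar',onz(e,P(345,184),.005),onz(e,P(347,107),.005))
"
```

```text
toe [ 0.476  -0.0142  0.057 ] [ 0.4773 -0.0138  0.045 ] rod [ 0.4735 -0.1999  0.04  ]
bar [0.444  0.0688 0.005 ] [0.5237 0.0693 0.005 ]
```

View pics/t10.png

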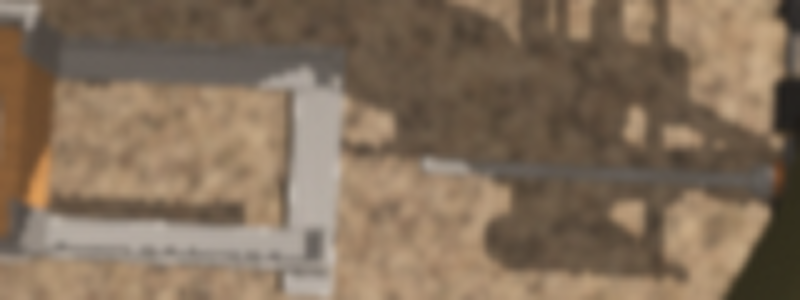

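drive_tool(increments="0 10 0 0 255;0 0 20 0 255;0 0 30 0 255;0 0 30 0 255;0 0 30 0 255;0 0 30 0 255;0 0 30 0 255;0 0 25 0 255;0 0 0 0 255;0 0 0 0 255")

```text
time: 17.48
position: [0.4772, -0.0363, -0.0106]
tool_rot: [-1.571, 0.02, -0.02]
ft_force: [-0.0, 0.1, -1.0]
grip_width: 0.273
```

```bash
python3 -c "
from h import *
st()
e=get_image('side');crop(e['img'],180,100,340,300,3,'s11.png')
e=get_image('top');crop(e['img'],125,165,345,260,3.6,'t11.png')
"
```

```text
t 17.475 pos [ 0.4772 -0.0363 -0.0106] az -1.46 F [-0.0042  0.0535 -1.0009] M [-0.1433  0.0122  0.018 ] w 0.2731529707733151 ydown [-0.0004 -0.0007 -1.    ]
```

View pics/s11.png

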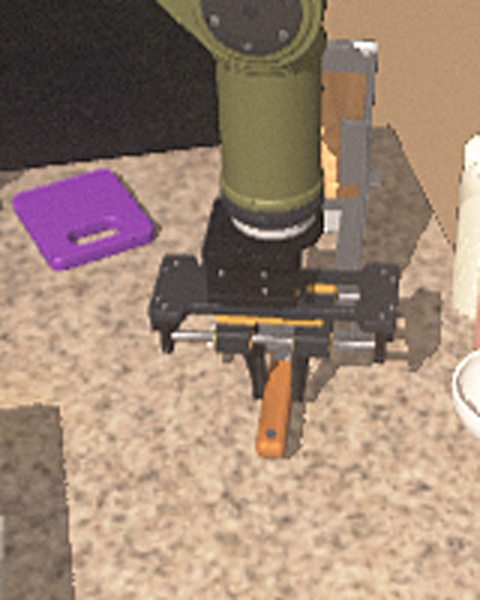

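View pics/t11.png

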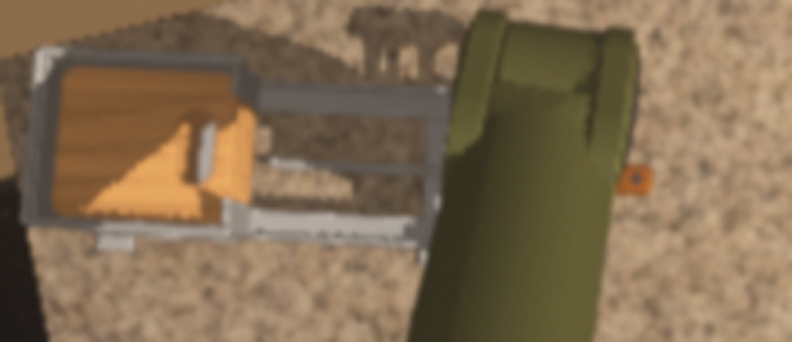

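```bash
python3 -c "
from h import *
e=get_image('top')
P=lambda u,v:(125+(u+.5)/3.6-.5,165+(v+.5)/3.6-.5)
print('toe',onz(e,P(270,160),.047),'handle end hole',onz(e,P(636,180),.038))
# slot of top board (z=.124): edges; visible far opening of board1 bottom z=.06
for n,p in dict(r=(217,150),l=(190,150),l2=(198,155),t=(205,118),b=(205,185)).items(): print(n,onz(e,P(*p),.124)[:2],onz(e,P(*p),.06)[:2])
crop(e['img'],165,185,215,225,14,'t12.png')
"
```

```text
toe [0.4838 0.1866 0.047 ] handle end hole [ 0.4748 -0.0969  0.038 ]
r [0.4814 0.2084] [0.4892 0.225 ]
l [0.481  0.2281] [0.4888 0.246 ]
l2 [0.4775 0.2221] [0.485  0.2396]
t [0.5045 0.2183] [0.5138 0.2356]
b [0.4559 0.2159] [0.4621 0.233 ]
```

View pics/t12.png

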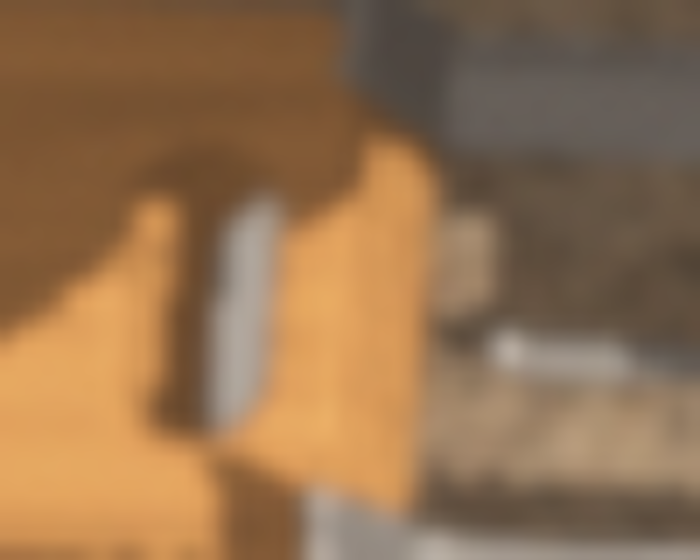

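drive_tool(increments="0 0 20 0 255;0 0 20 0 255;0 0 0 0 255;0 0 0 0 255")

```text
time: 18.12
position: [0.4785, 0.0034, -0.0102]
tool_rot: [-1.571, 0.02, -0.02]
ft_force: [1.0, -0.1, 0.1]
grip_width: 0.273
```

```bash
python3 -c "
from h import *
st()
e=get_image('top');crop(e['img'],165,185,215,225,14,'t13.png')
"
```

```text
t 18.125 pos [ 0.4785  0.0034 -0.0102] az -1.48 F [ 0.9693 -0.0781  0.1445] M [-0.1006  0.0759 -0.0066] w 0.2733959749252918 ydown [ 0.0001 -0.0006 -1.    ]
```

View pics/t13.png

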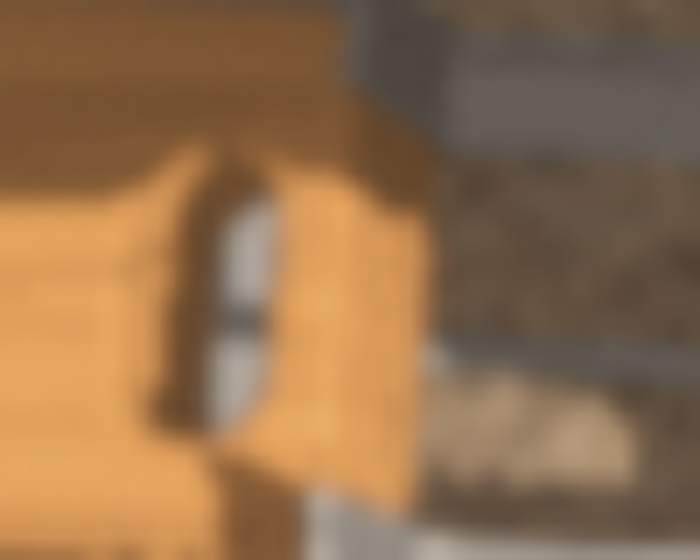

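drive_tool(increments="0 -7 0 0 255;0 -7 0 0 255;0 -3 0 0 255;0 0 0 0 255")

```text
time: 18.68
position: [0.4789, 0.0048, 0.0072]
tool_rot: [-1.57, 0.019, -0.02]
ft_force: [-0.0, 0.6, -1.6]
grip_width: 0.273
```

```bash
python3 -c "
from h import *
st()
"
```

```text
t 18.675 pos [0.4789 0.0048 0.0072] az -1.41 F [-0.0065  0.6151 -1.6133] M [-0.1538  0.0574 -0.0145] w 0.27307442665927634 ydown [ 0.001   0.0004 -1.    ]
```

drive_tool(increments="0 -3 0 0 255;0 -2 0 0 255;0 0 0 0 255")

```text
time: 19.05
position: [0.4786, 0.0047, 0.0119]
tool_rot: [-1.571, 0.019, -0.02]
ft_force: [-0.9, -0.6, -1.1]
grip_width: 0.271
```

```bash
python3 -c "
from h import *
st()
e=get_image('top');crop(e['img'],165,185,215,225,14,'t14.png')
st()
"
```

```text
t 19.05 pos [0.4786 0.0047 0.0119] az -1.41 F [-0.9088 -0.5507 -1.1008] M [-0.1547  0.0415  0.    ] w 0.2709970602329428 ydown [ 0.0003  0.0001 -1.    ]
t 19.1 pos [0.4785 0.0048 0.0118] az -1.41 F [ 0.2637 -0.2039 -2.1373] M [-0.1337  0.0433  0.0291] w 0.26839600281306464 ydown [ 0.0001  0.     -1.    ]
```

View pics/t14.png

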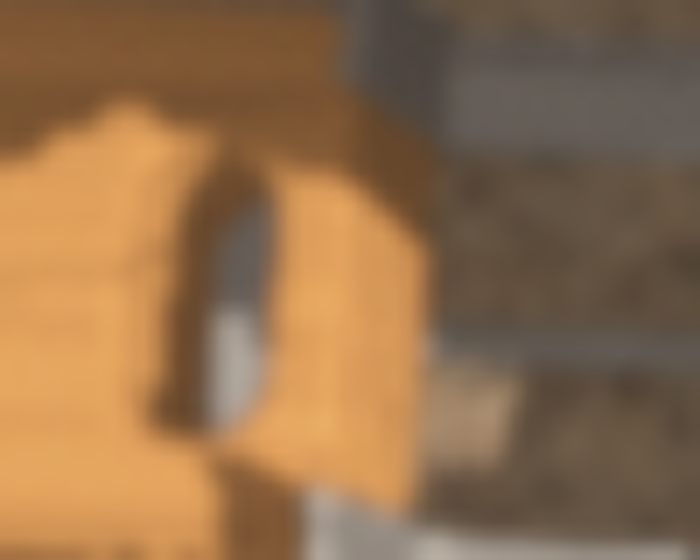

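drive_tool(increments="0 0 -6 0 255;0 0 -6 0 255;0 0 -5 0 255;0 0 -5 0 255")

```text
time: 19.6
position: [0.478, -0.0156, 0.0118]
tool_rot: [-1.568, 0.019, -0.019]
ft_force: [0.4, 6.1, -2.6]
grip_width: 0.267
```

```bash
python3 -c "
from h import *
st()
e=get_image('top');crop(e['img'],165,185,215,225,14,'t15.png')
st()
"
```

```text
t 19.6 pos [ 0.478  -0.0156  0.0118] az -1.38 F [ 0.3796  6.064  -2.5905] M [1.0073 0.0182 0.0116] w 0.2671893281171883 ydown [ 0.0002  0.0025 -1.    ]
t 19.65 pos [ 0.478  -0.0164  0.0118] az -1.41 F [ 0.883   4.7837 -1.1143] M [0.9472 0.0562 0.0097] w 0.2723309906988057 ydown [ 0.0002  0.002  -1.    ]
```

View pics/t15.png

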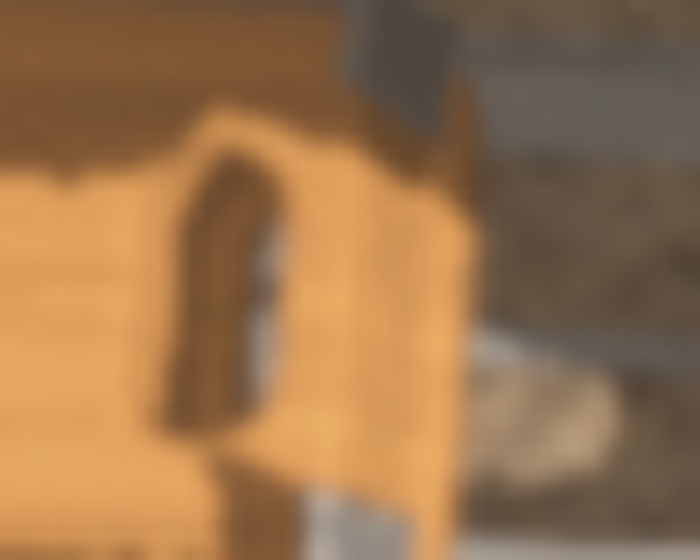

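drive_tool(increments="0 0 -10 0 255;0 0 -15 0 255;0 0 -15 0 255;0 0 -15 0 255;0 0 -15 0 255;0 0 -15 0 255;0 0 -15 0 255;0 0 -15 0 255;0 0 -10 0 255;0 0 0 0 255")

```text
time: 20.9
position: [0.4747, -0.1439, 0.0118]
tool_rot: [-1.572, 0.021, -0.021]
ft_force: [0.1, -0.0, -1.1]
grip_width: 0.273
```

```bash
python3 -c "
from h import *
st()
e=get_image('top');crop(e['img'],125,165,345,260,3.6,'t16.png')
"
```

```text
t 20.9 pos [ 0.4747 -0.1439  0.0118] az -1.54 F [ 0.0849 -0.0493 -1.1166] M [-0.1206  0.0637 -0.0267] w 0.27310914317471124 ydown [ 0.0002 -0.001  -1.    ]
```

View pics/t16.png

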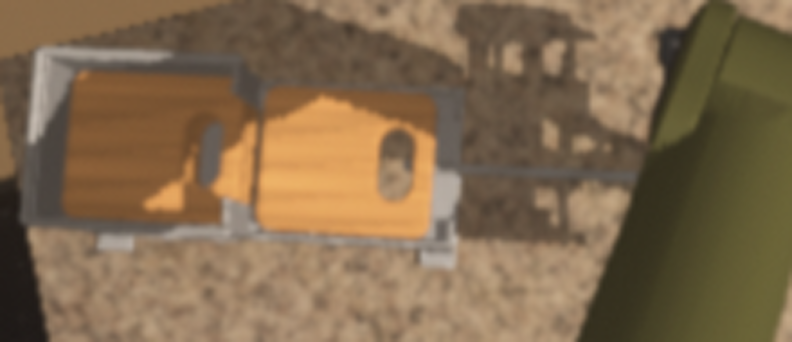

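drive_tool(increments="0 0 -5 0 255;0 0 -4 0 255;0 0 0 0 255")

```text
time: 21.32
position: [0.4746, -0.1516, 0.0118]
tool_rot: [-1.571, 0.019, -0.02]
ft_force: [-0.5, -0.2, -1.1]
grip_width: 0.27
```

```bash
python3 -c "
from h import *
st()
e=get_image('top');crop(e['img'],180,180,280,240,8,'t17.png')
P=lambda u,v:(125+(u+.5)/3.6-.5,165+(v+.5)/3.6-.5)
print(onz(e,P(437,130),.076),onz(e,P(432,215),.076))
"
```

```text
t 21.325 pos [ 0.4746 -0.1516  0.0118] az -1.43 F [-0.4881 -0.1977 -1.1478] M [-0.2108  0.0508  0.0176] w 0.2704898128341632 ydown [ 0.0001 -0.0002 -1.    ]
[0.5056 0.0548 0.076 ] [0.4415 0.0565 0.076 ]
```

View pics/t17.png

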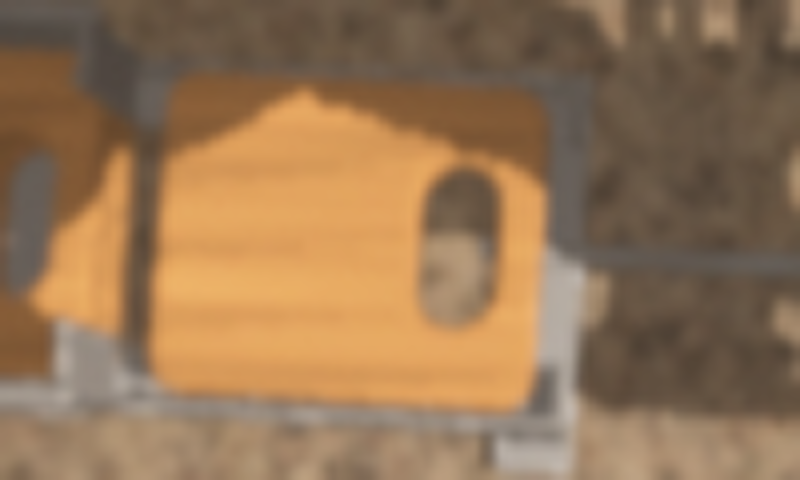

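```bash
python3 -c "
from h import *
e=get_image('top');crop(e['img'],228,195,258,225,20,'t18.png')
s,R,az=st()
for dy in(-.004,.0,.004):print(proj(e,s['position']+np.array([.0054,.22+dy,.057-s['position'][2]+.012])))
"
```

```text
t 21.425 pos [ 0.4747 -0.1513  0.0118] az -1.41 F [ 0.5772  0.4353 -1.0693] M [-0.1393  0.0433 -0.0622] w 0.2685745410793411 ydown [ 0.0001 -0.0001 -1.    ]
[242.3265 210.3507]
[240.8594 210.322 ]
[239.3926 210.2933]
```

View pics/t18.png

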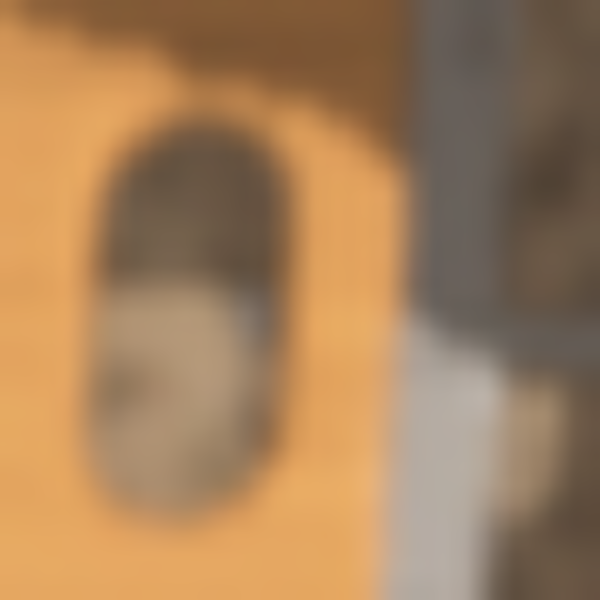

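drive_tool(increments="0 0 -4 0 255;0 0 -3 0 255;0 0 0 0 255")

```text
time: 21.8
position: [0.4744, -0.1586, 0.0118]
tool_rot: [-1.571, 0.02, -0.02]
ft_force: [0.2, 0.4, -1.4]
grip_width: 0.272
```

```bash
python3 -c "
from h import *
e=get_image('top');crop(e['img'],180,180,280,240,8,'t19.png')
s,R,az=st()
"
```

```text
t 21.85 pos [ 0.4744 -0.1585  0.0118] az -1.43 F [-0.4869  0.1812 -1.0845] M [-0.0961  0.0195 -0.0106] w 0.27247334468106243 ydown [ 0.0001 -0.0002 -1.    ]
```

View pics/t19.png

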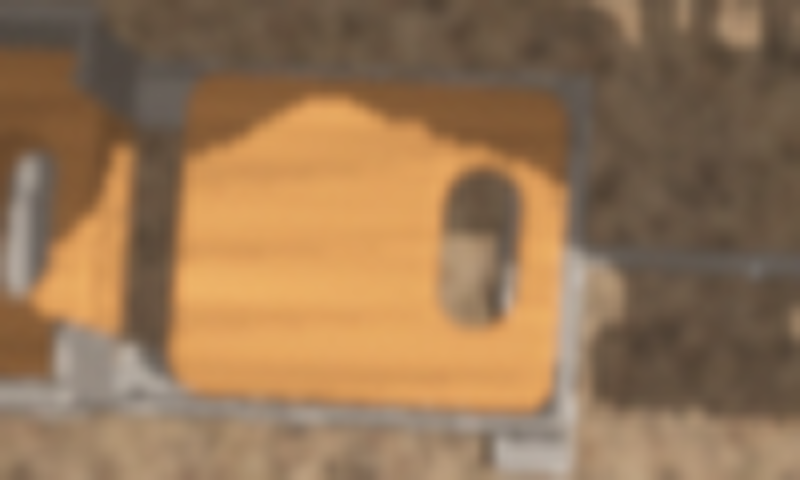

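drive_tool(increments="0 0 -2 0 255;0 0 -1.5 0 255;0 0 0 0 255")

```text
time: 22.22
position: [0.4744, -0.1591, 0.0114]
tool_rot: [-1.567, 0.019, -0.018]
ft_force: [0.4, 5.9, -0.5]
grip_width: 0.27
```

drive_tool(increments="0 0 -1.5 0 255;0 0 0 0 255")

```text
time: 22.48
position: [0.4744, -0.1592, 0.0113]
tool_rot: [-1.566, 0.019, -0.017]
ft_force: [0.7, 9.2, -1.3]
grip_width: 0.27
```

```bash
python3 -c "
from h import *
e=get_image('top');crop(e['img'],180,180,280,240,8,'t20.png')
s,R,az=st()
"
```

```text
t 22.525 pos [ 0.4744 -0.1591  0.0113] az -1.31 F [ 0.6589  9.5662 -1.0737] M [ 1.7952 -0.0122 -0.0336] w 0.2735791276925496 ydown [-0.001   0.0051 -1.    ]
```

View pics/t20.png

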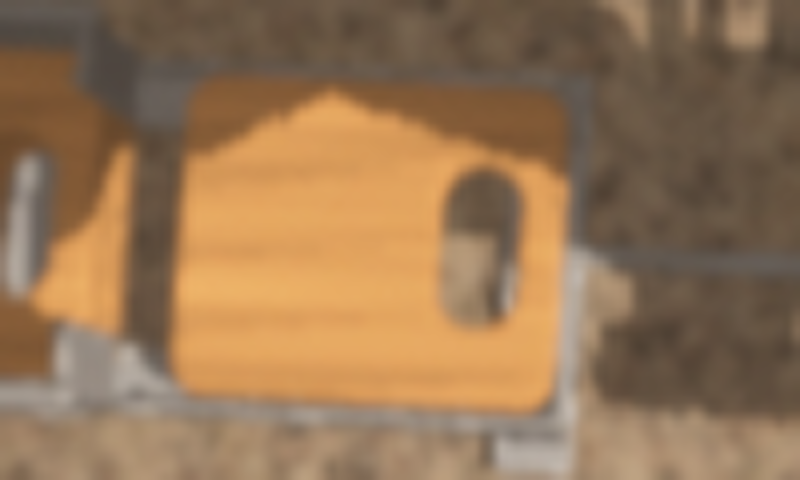

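drive_tool(increments="0 0 5 0 255;0 0 5 0 255;0 0 0 0 255;0 8 0 0 255;0 8 0 0 255;0 8 0 0 255;0 0 0 0 255;0 0 -15 0 255;0 0 0 0 255")

```text
time: 23.65
position: [0.4743, -0.1704, -0.0118]
tool_rot: [-1.572, 0.021, -0.022]
ft_force: [-0.3, -0.1, -0.7]
grip_width: 0.272
```

```bash
python3 -c "
from h import *
s,R,az=st()
e=get_image('top');crop(e['img'],180,180,280,240,8,'t21.png')
e=get_image('side');crop(e['img'],200,100,320,300,3,'s21.png')
"
```

```text
t 23.65 pos [ 0.4743 -0.1704 -0.0118] az -1.57 F [-0.291  -0.0654 -0.6593] M [-0.0645  0.043  -0.0237] w 0.27216565598708914 ydown [ 0.0009 -0.0012 -1.    ]
```

View pics/t21.png

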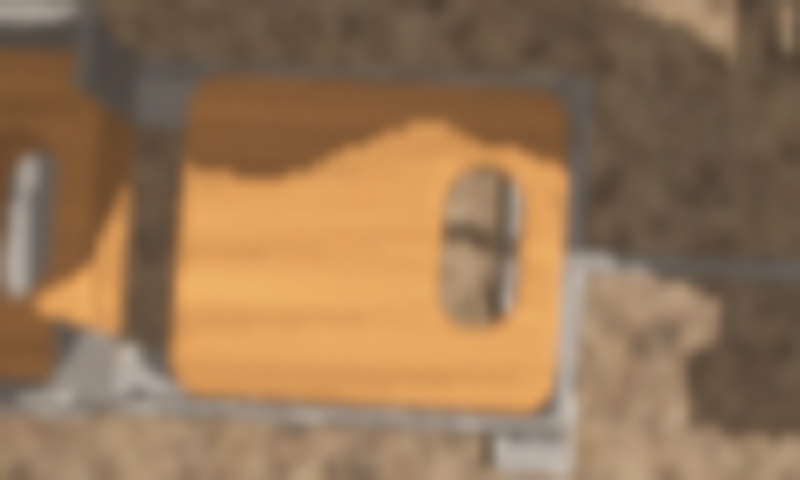

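View pics/s21.png

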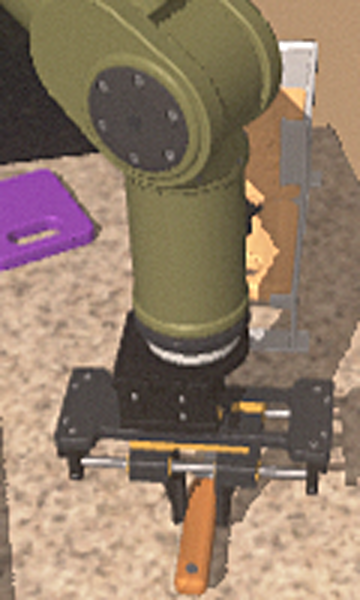

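drive_tool(increments="0 0 -20 0 255;0 0 -25 0 255;0 0 -20 0 255;0 0 -15 0 255;0 0 0 0 255;0 8 0 0 255;0 5 0 0 255;0 3 0 0 255;0 0 0 0 255")

```text
time: 24.88
position: [0.472, -0.2477, -0.0286]
tool_rot: [-1.57, 0.02, -0.019]
ft_force: [0.1, -0.1, -0.8]
grip_width: 0.275
```

```bash
python3 -c "
from h import *
s,R,az=st()
"
```

```text
t 24.875 pos [ 0.472  -0.2477 -0.0286] az -1.39 F [ 0.1133 -0.0877 -0.7569] M [-0.111   0.0874  0.0227] w 0.2749865271529879 ydown [-0.0006  0.0003 -1.    ]
```

drive_tool(increments="0 1.5 0 0 255;0 0 0 0 255")

```text
time: 25.12
position: [0.4723, -0.2482, -0.0297]
tool_rot: [-1.571, 0.019, -0.02]
ft_force: [-0.8, 0.4, -1.9]
grip_width: 0.272
```

drive_tool(increments="0 0 0 0 150;0 0 0 0 120;0 0 0 0 100;0 0 0 0 60;0 0 0 0 30;0 0 0 0 0;0 0 0 0 0;0 0 0 0 0", squeeze=20)

```text
time: 26.12
position: [0.4722, -0.2482, -0.0298]
tool_rot: [-1.571, 0.019, -0.019]
ft_force: [-0.7, 0.5, 0.0]
grip_width: 0.987
```

drive_tool(increments="0 -10 0 0 0;0 -25 0 0 0;0 -40 0 0 0;0 -50 0 0 0;0 -50 0 0 0;-30 -20 -30 0 0;-40 0 -40 0 0;0 0 0 0 0;0 0 0 0 0")

```text
time: 27.25
position: [0.4008, -0.3161, 0.1656]
tool_rot: [-1.57, 0.019, -0.021]
ft_force: [-0.7, 0.4, -0.2]
grip_width: 1.0
```

```bash
python3 -c "
from h import *
s,R,az=st()
e=get_image('top');cv2.imwrite('pics/t22.png',e['img'][:,:,::-1]);crop(e['img'],125,165,265,255,5,'t22d.png')
e=get_image('side');cv2.imwrite('pics/s22.png',e['img'][:,:,::-1]);crop(e['img'],240,105,320,225,5,'s22d.png')
"
```

```text
t 27.25 pos [ 0.4008 -0.3161  0.1656] az -1.45 F [-0.691   0.3803 -0.2026] M [-0.0862 -0.0758 -0.0069] w 1.0001164305774985 ydown [ 0.0013  0.0007 -1.    ]
```

View pics/t22.png

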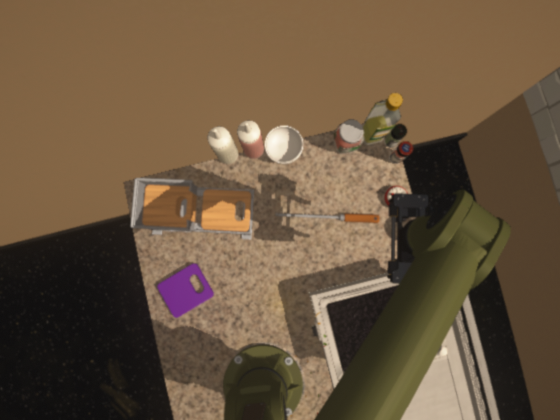

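View pics/s22.png

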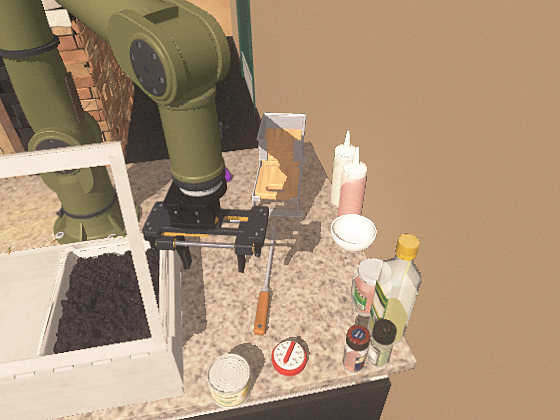

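View pics/s22d.png

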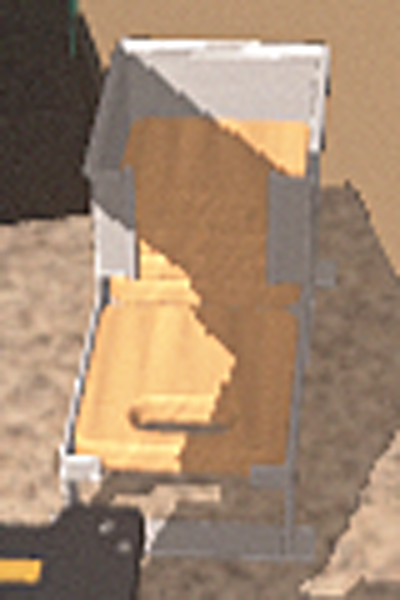

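View pics/t22d.png

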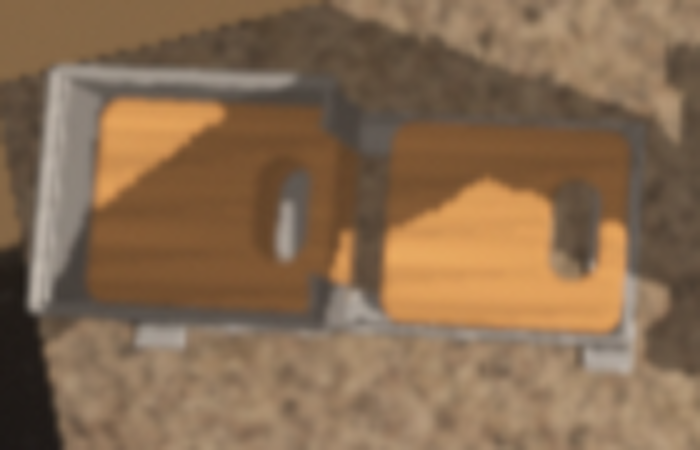

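```bash
python3 -c "
from h import *
d=np.array([.0244,.9997,0]);n=np.array([-.9997,.0244,0]);O=np.array([.4787+.0244*.1345,.1735,0])
for nm,b in(('top',(125,165)),('side',(240,105))):
  e=get_image(nm);im=cv2.resize(e['img'][b[1]:b[1]+120,b[0]:b[0]+140,::-1],None,fx=5,fy=5,interpolation=cv2.INTER_CUBIC)
  for x0,x1,z,c in((22,152,.108,(255,0,0)),(-130,0,.076,(0,255,0))):
    q=np.array([(proj(e,O+d*x/1e3+n*y/1e3+[0,0,z])-b+.5)*5 for x,y in((x0,-55),(x1,-55),(x1,55),(x0,55))]).astype(int)
    cv2.polylines(im,[q],True,c,1)
  cv2.imwrite('pics/chk_'+nm+'.png',im)
"
```

```text
(no output)
```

View pics/chk_top.png

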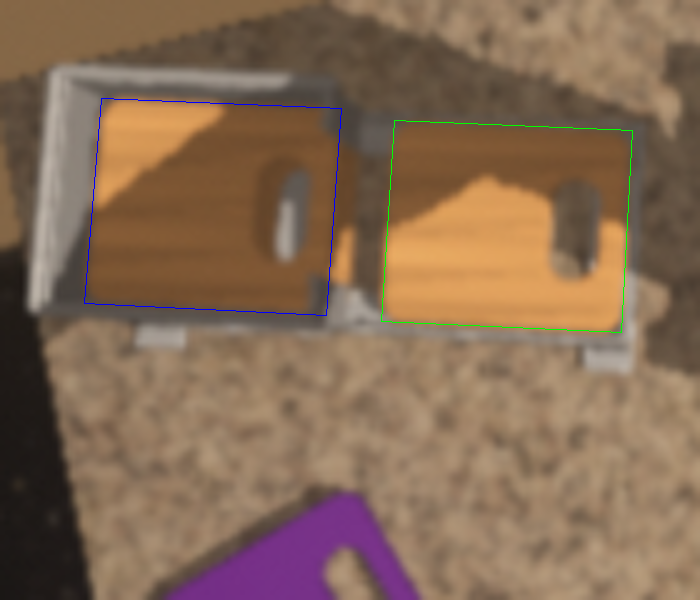

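View pics/chk_side.png

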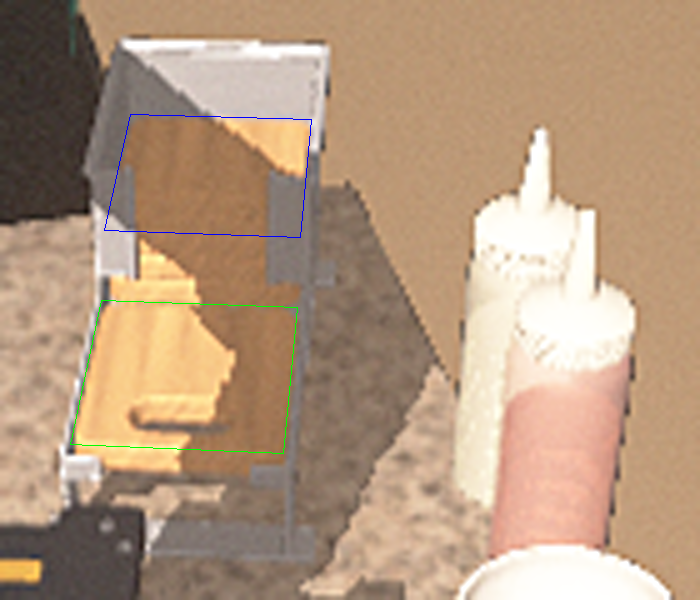

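Projected outlines at the goal poses fit both the pulled board and the dropped stack. The hook lies clear and the bowl and timer haven't moved, so I'm handing in.

```bash
python3 -c "
from bench import workorder
print(workorder.close_job())"
```

```text
the job is handed in; nothing more can be done
None
```

The lowest board is out against the end stops, the other three have dropped down in the magazine, and the hook is on the worktop with its toe about 7 cm clear of the dispenser. I handed the job in at about 27 s; no verdict was reported.

- **Pulling the board:** with the toe in the slot, the pull was 5–6 N at first. At the stops it rose to about 9.5 N and the board moved no further. I then moved the hook in by 10 mm, lowered it and drew it out, and the board stayed in place. The gripper did not touch the boards.
- **Last checks:** I drew outlines of the goal positions into the top and side pictures. They matched board_1 at the stops (top at z = 76 mm) and the lowered stack (top at z = 108 mm) closely. The side picture cannot show a small tilt of the stack, and I took no separate reading of it. The bowl and the timer are where they were, judging by eye.
- **What went wrong:** the reported tool height did not fit the fingertips. It read about 30 mm below the worktop level when they held the handle at worktop level. Three grip attempts closed on or above the handle before I found this. The third pushed on it with about 6 N, and the hook was not visibly moved. I measured later heights from the hook itself.

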